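# Tighten the clamp knob of a free-spinning robot wheel

### The job

Tighten the black T-shaped clamp knob on the wheel that stands tilted on the bench stand: turn it clockwise until it is fully home. The wheel spins along with the knob unless it is pressed down along its axle onto the sprung brake while you turn. Then let go so that the wheel springs back up off the brake and stands still, and leave the other things on the bench where they are.

Things in the scene. Friction and masses are not known exactly. Their poses are not given: they have to be found in the camera images.
- stand: fixed wheel stand: dark steel base plate 170 x 140 x 12 mm, grey column and tilted grey head. Origin on the bench top under the middle of the head. The wheel's axle leans 28 degrees from vertical towards the stand's own -x side (at yaw 0 towards the robot). Everything on the stand stays below 200 mm height.
- knob_grip (a point): grip point of the clamp knob, on the axle's line. z = along the axle, up out of the wheel (28 deg from vertical); x = along the knob's bar: black plastic, 44 mm long (x), 13 thick (y), 30 tall (z), reaching 14 mm above and 16 below this point; grip it across its thickness. The wheel's upper face lies 31 mm below it along z, with a boss of 14 mm radius between.
- knob (a joint): turn of the knob relative to the wheel (rad), growing clockwise seen from above along the axle; starts at 0 to 0.35, reads 2.0 at its stop (fully home), so it may need two grasps. It takes about 0.08 N m and stays where it is left. Lift off the brake or let go before turning back.
- wheel (a joint): turn of the wheel on its axle (rad), clockwise seen from above positive, no stops. Rubber-tyred disc, 100 mm diameter, 30 mm thick, black tyre, bright metal face with five dark holes. Not pressed, it spins almost freely (0.004 N m): turning the knob then only carries the wheel round.
- axle (a joint): how far the wheel with its knob is pressed down along the axle (m): 0 = sprung up, 0.0095 = bottom stop. After 2.5 mm (3 N) it meets the sprung brake; then 2.3 N more per mm, some 15 N at 8 mm. Pressed 6 to 8 mm, the brake holds the wheel (0.2 to 0.35 N m); the grip that turns the knob can press it too. Springs back when let go.
- bottle_mid (a point): bystander: standing red plastic bottle with a white cap, 42 mm diameter, 115 mm tall; point half-way up. Leave alone.
- battery_mid (a point): bystander: black and grey battery pack lying flat, 100 x 46 x 36 mm; point at its centre. Leave alone.
- spare_mid (a point): bystander: spare wheel without a knob lying flat on the bench, 100 mm diameter, 30 mm thick; point at its centre. Leave alone.
- driver_grip (a point): bystander: screwdriver with a wooden handle lying on the bench beyond the stand; point on its handle. Leave alone.
Mind the look-alikes: they are no part of the job. Of the things like the stand, leave any that is yellow; of the rest the smaller one is meant.

How it is judged:
By the outcome, as a careful person would: the job done as asked, in the order asked, and still so for the second after the job is handed in, with the robot touching nothing.
It also fails if it takes over 51 s, if anything falls off the work surface, if the arm or the gripper's body presses on something with over 40 N, if the wrist force passes 120 N, or if a joint passes its speed limit or range.

### The arm

A 7-joint arm with a two-finger parallel gripper is mounted at the origin on the work surface. World frame = base frame: x ahead of the robot, y to its left, z up, the work surface at z = 0. Lengths are in m, angles in rad, forces in N, time in s.
With the tool pointing down it reaches from about 0.425 to 0.925 m from the base axis. Payload 6.8 kg.
Tool frame: the origin (TCP) lies on the front face of the gripper's body, between the roots of the fingers; the fingertips stand 73 mm ahead of it and the grasp point (between the pads) lies 54 mm ahead of it (env.nose_length is the distance from the TCP to the fingertips, in m); z points along the fingers, y is the direction in which the jaws open and shut (so a half turn about z gives the same grasp; the last joint's range is limited). The gripper opens to 85 mm and grips with 20 to 120 N. Pads are 22 mm wide; open, the fingers measure 114 mm over their backs; the gripper's body (76 mm by 85 mm) begins 54 mm behind the grasp point. The pads swing forward as they close: fully open they stand 13 mm farther back than shut.
Start: joints at [-1.311, 0.477, 0.022, 1.555, -0.011, 1.109, -0.083], TCP at [0.243, 0.63, 0.304] pointing down, gripper open.
Joint ranges: [-2.96, 2.96], [-0.34, 2.1], [-1.41, 1.46], [0.24, 2.44], [-1.37, 4.51], [0.17, 1.92], [-2.96, 2.96]. Speed limits (rad/s): [2.39, 2.39, 3.14, 3.14, 3.14, 3.14, 3.14].

### API

Orientations are given as a unit quaternion [w, x, y, z].
In Python, from cell import env, kin, camera, calibration, job gives the robot as it stands. The module is installed in compiled form; this text tells all that it offers. Calls block until the motion is done:
- env.reach(position, orientation): joint-space move of the TCP to a pose.
- env.movel(position, velocity=0.15, rot=None, stop_force=None): straight line of the TCP; rot=None keeps the orientation; velocity is the mean speed in m/s. With stop_force (N) it stops when the force on the tool has changed by that much, and returns True; else False.
- env.goto_joints(angles): joint-space move.
- env.grip(opening, f_grip=None): finger opening in m; f_grip is the grip in N (None keeps the last); returns when the fingers have stopped.
- env.dwell(seconds).
- kin.inverse_kinematics(position, orientation): joint angles nearest the present ones, or None.
- env.get_state(): the state.
- camera(name): name is "side" or "top" or "wrist"; returns (picture, depth): 400x640x3 uint8, blue, green, red; 400x640 float32, m along the optical axis (not along the pixel's ray), 0 where there is no reading.
- calibration(name): a dict with "fx", "fy", "cx", "cy" (pixels), "k1" (the pictures are not rectified: a ray, as slopes to the right and down, at radius r is drawn at 1 + k1 r^2 times it, then the intrinsics apply), "rvec" (rotation vector, rad) and "tvec" (3), from world to camera coordinates, as OpenCV has them. Camera axes: x right, y down, z forward; pixel columns grow to the right and rows downward; lengths in m; the calibration is good to about 2 mm. A picture is of the moment at which its call begins: read the wrist's pose just before it. calibration takes no time and is no camera call; for the wrist camera it gives the pose at the moment of the call.
A pose or a line that the arm cannot do raises env.PlanningError and nothing moves.
- job.job_done(): hands the job in, once; it reports no verdict.
The state is a dict: "time": time; "qpos": joint angles; "joint_velocities": joint speeds; "joint_torque": joint torques, N m; "tcp_pos": TCP position; "orientation": TCP orientation; "force": force on the tool from outside, world axes, zero at the start; "torque": the same for the moment, N m; "opening": finger opening in m.
Only numpy, scipy, OpenCV 4.12 (cv2) and the standard library are available. Lean on these libraries where they do the work, as an engineer would, in place of code of your own. Each camera call takes 0.05 s, during which the arm holds its last target.

## Working session

There is one attempt and no reset: what is moved stays moved. The work goes in short steps, each a Python script; the robot and the scene stay as the last script left them, time stands still between calls to the robot, and variables do not carry over. Pictures are saved under pics/ and viewed, and the job is handed in when it is done.

```bash
mkdir -p pics; ls; python3 - <<'E'
from cell import env, kin, camera, calibration, job
import cv2,numpy as np
for n in ["side","top","wrist"]:
    c=calibration(n); p,d=camera(n)
    cv2.imwrite(f"pics/{n}0.png",p); np.save(f"{n}0.npy",d)
    print(n,c)
s=env.get_state(); print(s["time"],s["tcp_pos"],s["orientation"],s["opening"])
E
```

```text
pics
side {'fx': 368.25224050062513, 'fy': 368.25224050062513, 'cx': 321.92199530008963, 'cy': 196.87584539316387, 'k1': -0.06655981157389836, 'rvec': array([ 2.27978212, -0.01782802,  0.0198642 ]), 'tvec': array([-0.55281179,  0.18100316,  1.01411955])}
top {'fx': 470.55354838932107, 'fy': 470.55354838932107, 'cx': 318.97460896668343, 'cy': 193.86497029857009, 'k1': -0.04825209144122864, 'rvec': array([ 2.12578449, -2.12640147,  0.14248605]), 'tvec': array([0.146718  , 0.53419614, 1.1444315 ])}
wrist {'fx': 279.83279954345954, 'fy': 279.83279954345954, 'cx': 321.8068407891657, 'cy': 203.1459759756237, 'k1': -0.03423144693524737, 'rvec': array([-2.40699922, -1.65264539, -0.21562917]), 'tvec': array([-0.67478056, -0.03221379,  0.37818525])}
0.15 [0.24258513 0.62955185 0.30314916] [-8.63131971e-05  1.82862589e-01  9.83138245e-01 -6.76937841e-04] 0.08521011387796784
```

View pics/side0.png

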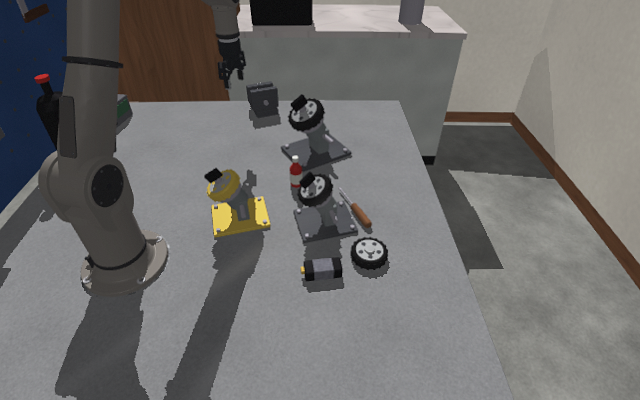

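View pics/top0.png

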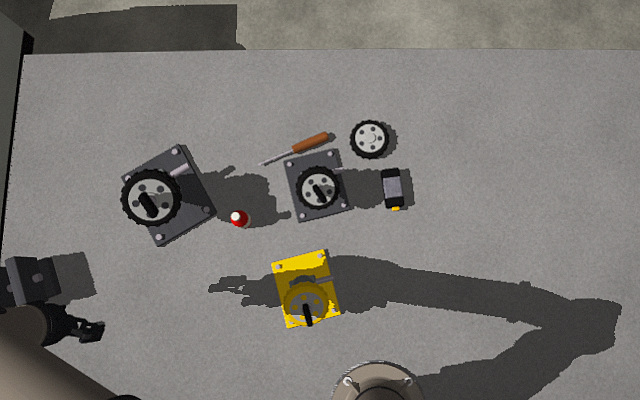

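View pics/wrist0.png

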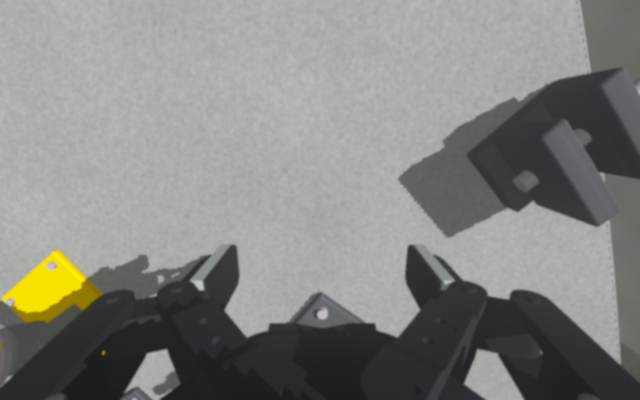

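The side and top views show three stands. In the top view they are the yellow one at (306,290), a large grey one at (155,195), and a smaller grey one at (318,187). I'll check the plate sizes against 170 x 140 mm and enlarge the candidate.

```bash
cat > h.py <<'E'
import numpy as np, cv2
from scipy.spatial.transform import Rotation as R
def und(c,uv):
    K=np.array([[c["fx"],0,c["cx"]],[0,c["fy"],c["cy"]],[0,0,1]])
    uv=np.asarray(uv,float).reshape(-1,1,2)
    return cv2.undistortPoints(uv,K,np.array([c["k1"],0,0,0.])).reshape(-1,2)
def ray(c,uv):
    n=und(c,uv); M=cv2.Rodrigues(c["rvec"])[0]
    d=np.c_[n,np.ones(len(n))]@M   # world dirs with unit camera depth
    return -M.T@c["tvec"], d
def plane(c,uv,z):
    o,d=ray(c,uv); return o+d*((z-o[2])/d[:,2])[:,None]
def pts(c,uv,depth):
    o,d=ray(c,uv); uv=np.asarray(uv).astype(int).reshape(-1,2)
    return o+d*depth[uv[:,1],uv[:,0]][:,None]
def proj(c,P):
    K=np.array([[c["fx"],0,c["cx"]],[0,c["fy"],c["cy"]],[0,0,1]])
    return cv2.projectPoints(np.asarray(P,float).reshape(-1,3),c["rvec"],c["tvec"],K,np.array([c["k1"],0,0,0.]))[0].reshape(-1,2)
E
python3 - <<'E'
from cell import calibration
from h import *
c=calibration("top"); p=cv2.imread("pics/top0.png"); d=np.load("top0.npy")
cv2.imwrite("pics/topcrop.png",cv2.resize(p[130:240,255:425],None,fx=4.5,fy=4.5,interpolation=cv2.INTER_CUBIC))
cs=calibration("side"); q=cv2.imread("pics/side0.png")
cv2.imwrite("pics/sidecrop.png",cv2.resize(q[140:290,250:410],None,fx=4,fy=4,interpolation=cv2.INTER_CUBIC))
for nm,cor in dict(mid=[(285,160),(338,149),(353,208),(299,222)],big=[(122,178),(180,145),(217,213),(161,246)],yel=[(271,262),(327,249),(341,312),(287,328)]).items():
    P=plane(c,cor,.012); print(nm,P.round(3).tolist(),np.linalg.norm(P-np.roll(P,-1,0),axis=1).round(3))
o,_=ray(c,[(0,0)]); print(o)
E
```

```text
mid [[0.63, 0.237, 0.012], [0.659, 0.097, 0.012], [0.502, 0.06, 0.012], [0.466, 0.199, 0.012]] [0.143 0.161 0.144 0.168]
big [[0.584, 0.673, 0.012], [0.673, 0.52, 0.012], [0.49, 0.413, 0.012], [0.404, 0.556, 0.012]] [0.177 0.212 0.168 0.214]
yel [[0.364, 0.269, 0.012], [0.397, 0.127, 0.012], [0.24, 0.092, 0.012], [0.2, 0.227, 0.012]] [0.147 0.161 0.141 0.169]
[0.34495745 0.11565839 1.21829497]
```

View pics/topcrop.png

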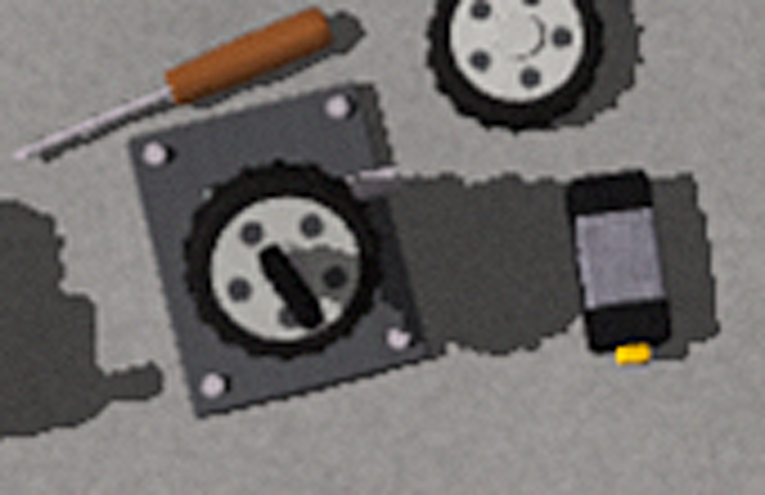

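View pics/sidecrop.png

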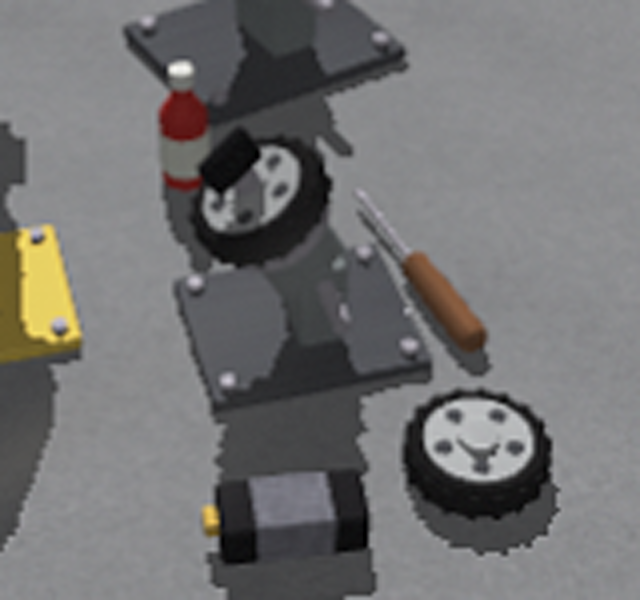

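The crop shows the smaller grey stand with its black T-knob, bar from about (315,187) to (324,201) in the top view. The plate measures 165x143 mm, against 213x172 mm for the big grey stand, so this is the one meant. Next I'll measure the axle and knob from depth.

```bash
python3 - <<'E'
from cell import calibration
from h import *
yaw=np.deg2rad(13.2); a=np.array([-np.sin(np.deg2rad(28))*np.cos(yaw),-np.sin(np.deg2rad(28))*np.sin(yaw),np.cos(np.deg2rad(28))])
print("a",a)
for nm,(u0,u1,v0,v1) in dict(top=(290,350,155,225),side=(295,335,165,210)).items():
    c=calibration(nm); p=cv2.imread(f"pics/{nm}0.png"); d=np.load(f"{nm}0.npy")
    V,U=np.mgrid[v0:v1,u0:u1]; uv=np.c_[U.ravel(),V.ravel()]
    P=pts(c,uv,d); col=p[uv[:,1],uv[:,0]].astype(int); g=col.max(1)
    ok=(P[:,2]>.05)&(P[:,2]<.25)
    # bright face
    f=ok&(g>130)&(P[:,2]>.09); F=P[f]
    for _ in range(4):
        m=np.median(F,0) if _==0 else F.mean(0); n=np.linalg.svd(F-F.mean(0))[2][2]; n*=np.sign(n[2]); r=(F-F.mean(0))@n; F=F[abs(r)<max(.003,2*r.std())]
    print(nm,"face n",n.round(3),"mean",F.mean(0).round(4),len(F),"tilt",np.rad2deg(np.arccos(n[2])).round(1),"az",np.rad2deg(np.arctan2(-n[1],-n[0])).round(1))
    h=(P-F.mean(0))@a
    k=ok&(g<60)&(h>.012); print("knob n",k.sum(),"hmax",np.percentile(h[k],[50,95]).round(4))
    kt=k&(h>.038); Q=P[kt]; print("topface mean",Q.mean(0).round(4),kt.sum())
    w=np.linalg.svd(Q-Q.mean(0))[2][0]; print("bar dir",w.round(3), "extent",np.ptp((Q-Q.mean(0))@w).round(4))
    # wheel disc outline (tyre) center
    t=ok&(abs(h)<.008); T=P[t]
    ex=np.cross(a,[0,0,1.]);ex/=np.linalg.norm(ex);ey=np.cross(a,ex)
    X=np.c_[T@ex,T@ey].astype(np.float32); cc,rr=cv2.minEnclosingCircle(X); C=ex*cc[0]+ey*cc[1]+a*np.mean(F@a); print("disc centre on face",C.round(4),"r",rr, "->grip",(C+.031*a).round(4), "topface-0.014a",(Q.mean(0)-.014*a).round(4))
E
```

```text
a [-0.45706761 -0.10720424  0.88294759]
top face n [-0.462 -0.116  0.879] mean [0.5317 0.1529 0.1509] 364 tilt 28.4 az 14.2
knob n 123 hmax [0.0443 0.0474]
topface mean [0.51   0.1419 0.1889] 104
bar dir [-0.715 -0.538 -0.447] extent 0.0441
disc centre on face [0.5294 0.1477 0.1491] r 0.052188921719789505 ->grip [0.5152 0.1444 0.1764] topface-0.014a [0.5164 0.1434 0.1766]
side face n [-0.452 -0.121  0.884] mean [0.5338 0.139  0.1521] 128 tilt 27.9 az 15.0
knob n 153 hmax [0.035  0.0457]
topface mean [0.5093 0.1366 0.1884] 60
bar dir [-0.683 -0.595 -0.424] extent 0.0427
disc centre on face [0.5269 0.1449 0.1493] r 0.05308040976524353 ->grip [0.5127 0.1416 0.1766] topface-0.014a [0.5157 0.1381 0.176 ]
```

```bash
cat >> h.py <<'E'
yaw=np.deg2rad(13.6); t=np.deg2rad(28)
a=np.array([-np.sin(t)*np.cos(yaw),-np.sin(t)*np.sin(yaw),np.cos(t)])
G=np.array([0.5152,0.1425,0.1765])
b=np.array([-.70,-.562,-.43]); b-=a*(a@b); b/=np.linalg.norm(b)
def quat(ang,flip=False):
    "tool z=-a, x along bar turned by ang clockwise (from above)"
    x=R.from_rotvec(-a*ang).apply(b)*(-1 if flip else 1); z=-a; y=np.cross(z,x)
    q=R.from_matrix(np.c_[x,y,z]).as_quat(); return q[[3,0,1,2]]
def tcp(back=0.0,g=None): return (G if g is None else g)+a*(.054+back)
E
python3 - <<'E'
from cell import env,kin
from h import *
print("b",b)
for fl in (0,1):
  for ang in (0,.5,1,1.5,2,2.2):
    print(fl,ang,*[None if q is None else np.round(q,2) for q in (kin.inverse_kinematics(tcp(x),quat(ang,fl)) for x in (0,.1))])
E
```

```text
b [-0.70244336 -0.56442166 -0.43359142]
0 0 [-0.6   0.17  0.18  2.31  0.34  0.19  1.45] [-0.93 -0.11  0.44  2.32  0.36  0.47  1.43]
0 0.5 [-0.67  0.17  0.25  2.32  0.27  0.18  1.02] [-0.96 -0.11  0.47  2.32  0.37  0.47  0.92]
0 1 [-0.73  0.17  0.32  2.32  0.2   0.18  0.58] [-0.98 -0.11  0.48  2.32  0.38  0.47  0.41]
0 1.5 [-0.79  0.17  0.39  2.32  0.13  0.18  0.16] [-0.99 -0.11  0.49  2.32  0.38  0.47 -0.09]
0 2 [-0.85  0.18  0.45  2.33  0.05  0.17 -0.26] [-0.99 -0.11  0.49  2.32  0.38  0.47 -0.59]
0 2.2 [-0.87  0.18  0.48  2.33  0.01  0.17 -0.43] [-0.99 -0.11  0.49  2.32  0.38  0.47 -0.79]
1 0 [-0.98  0.19  0.6   2.33 -0.15  0.17 -1.21] [-0.88 -0.1   0.39  2.32  0.35  0.46 -1.7 ]
1 0.5 [-1.    0.19  0.63  2.34 -0.19  0.17 -1.67] [-0.69 -0.08  0.21  2.31  0.3   0.45 -2.16]
1 1 [-1.47  0.45  1.3   2.35 -1.28  0.42 -1.11] [ 0.67 -0.02 -1.08  2.25  0.17  0.43 -2.49]
1 1.5 [-0.34  0.18 -0.11  2.3   0.56  0.22  2.88] [-1.58 -0.29  0.98  2.34  0.73  0.6   2.74]
1 2 [-0.46  0.17  0.02  2.3   0.47  0.21  2.46] [-0.81 -0.09  0.33  2.32  0.33  0.46  2.6 ]
1 2.2 [-0.48  0.17  0.04  2.31  0.45  0.2   2.28] [-0.83 -0.1   0.34  2.32  0.33  0.46  2.4 ]
```

```bash
python3 - <<'E'
from cell import env,kin,camera
from h import *
p=np.array(env.get_state()["tcp_pos"]); env.movel(p+[0,0,.09],velocity=.25)
env.reach(tcp(.10),quat(0))
s=env.get_state(); print(s["time"],s["tcp_pos"],np.round(s["qpos"],3),s["force"],tcp(.1))
for bk in (0.03,0,-.004,-.008):
    print(bk,*[np.round(q,2) if q is not None else None for q in [kin.inverse_kinematics(tcp(bk),quat(x)) for x in (-.1,0,2.1)]])
p,d=camera("wrist"); cv2.imwrite("pics/w1.png",p); np.save("w1.npy",d)
E
```

```text
2.65 [0.4452958  0.12632569 0.31282629] [-0.946 -0.108  0.451  2.321  0.368  0.466  1.424] [-0.70921023  0.65743358 -0.59747708] [0.44492856 0.12549955 0.31247393]
0.03 [-0.92  0.09  0.51  2.33  0.18  0.25  1.71] [-0.91  0.09  0.5   2.33  0.18  0.25  1.61] [-0.84  0.09  0.41  2.33  0.22  0.25 -0.53]
0 [-0.8   0.18  0.4   2.32  0.12  0.17  1.77] [-0.79  0.17  0.39  2.32  0.12  0.18  1.66] [-0.84  0.18  0.44  2.33  0.06  0.17 -0.38]
-0.004 [-0.66  0.18  0.25  2.32  0.27  0.17  1.61] [-0.66  0.18  0.25  2.32  0.27  0.17  1.51] [-1.22  0.25  0.9   2.34 -0.73  0.2   0.41]
-0.008 [-0.47  0.19  0.03  2.3   0.5   0.19  1.4 ] [-0.47  0.19  0.03  2.3   0.5   0.19  1.3 ] [-1.2   0.27  0.89  2.34 -0.8   0.2   0.48]
```

View pics/w1.png

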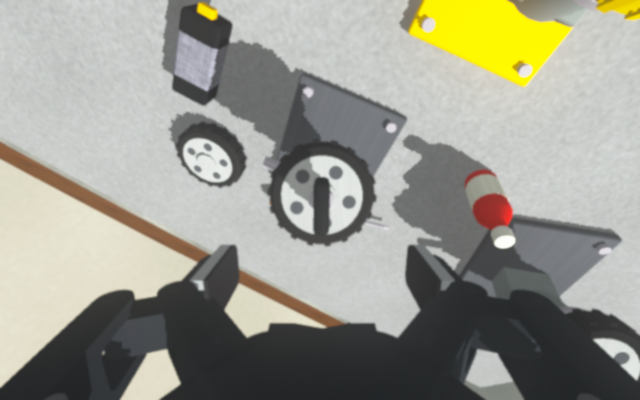

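```bash
python3 - <<'E'
from cell import env,kin
from h import *
env.goto_joints([-.3,-.04,-.15,2.29,.24,.43,1.5])
s=env.get_state(); print(s["time"],s["tcp_pos"],tcp(.1),s["orientation"],quat(0))
env.reach(tcp(.10),quat(0))
s=env.get_state(); print(s["time"],np.round(s["qpos"],3))
for bk in (0.06,.03,.004,-.004,-.008):
    print(bk,*[np.round(q,2) if q is not None else None for q in [kin.inverse_kinematics(tcp(bk),quat(x)) for x in (0,2.1)]])
E
```

```text
3.525 [0.44932057 0.12020365 0.30639764] [0.44492856 0.12549955 0.31247393] [ 0.23860953 -0.27542872  0.9311092  -0.01549748] [ 0.24118508 -0.30101175  0.92242383 -0.0188669 ]
3.775 [-0.312 -0.056 -0.153  2.29   0.232  0.439  1.549]
0.06 [-0.3   0.04 -0.16  2.3   0.33  0.35  1.46] [-0.24  0.04 -0.22  2.29  0.33  0.35 -0.65]
0.03 [-0.32  0.11 -0.14  2.3   0.43  0.28  1.36] [-0.33  0.11 -0.13  2.3   0.42  0.28 -0.73]
0.004 [-0.37  0.17 -0.08  2.3   0.52  0.22  1.27] [-0.41  0.16 -0.03  2.3   0.49  0.22 -0.79]
-0.004 [-0.39  0.18 -0.06  2.3   0.54  0.21  1.25] [-0.44  0.18 -0.    2.3   0.5   0.2  -0.81]
-0.008 [-0.4   0.19 -0.04  2.3   0.56  0.2   1.24] [-0.45  0.19  0.01  2.3   0.51  0.19 -0.82]
```

```bash
cat > look.py <<'E'
from h import *
def knob(c,p,d,verbose=True):
    uv0=proj(c,[G])[0].astype(int)
    V,U=np.mgrid[max(0,uv0[1]-70):min(400,uv0[1]+70),uv0[0]-70:uv0[0]+70]; uv=np.c_[U.ravel(),V.ravel()]
    P=pts(c,uv,d); D=P-G; h=D@a; rad=np.linalg.norm(D-np.outer(h,a),axis=1)
    k=(h>.008)&(h<.02)&(rad<.03)
    Q=P[k]; hm=np.median(h[k]); Q2=np.c_[D[k]@b, D[k]@np.cross(a,b)].astype(np.float32)
    (cx,cy),(w,hh),an=cv2.minAreaRect(Q2)
    if w<hh: an+=90; w,hh=hh,w
    an=(an+90)%180-90
    m=(h<-.027)&(h>-.035)&(rad<.06)
    return dict(n=int(k.sum()),h=hm,center=(G+b*cx+np.cross(a,b)*cy).round(4),off=(round(cx,4),round(cy,4)),size=(round(w,4),round(hh,4)),cw_angle=-np.deg2rad(an),face_h=np.median(h[m]) if m.any() else None)
E
python3 - <<'E'
from cell import env,kin,camera,calibration
from look import *
c=calibration("wrist"); p,d=camera("wrist"); print("wrist",knob(c,p,d)); cv2.imwrite("pics/w2.png",p)
c=calibration("top"); print("top",knob(c,cv2.imread("pics/top0.png"),np.load("top0.npy")))
c=calibration("side"); print("side",knob(c,cv2.imread("pics/side0.png"),np.load("side0.npy")))
E
```

```text
wrist {'n': 861, 'h': np.float64(0.015761055293748535), 'center': array([0.5127, 0.1416, 0.1751]), 'off': (0.0029, -0.0009), 'size': (0.0438, 0.0127), 'cw_angle': np.float64(0.006121808397765145), 'face_h': np.float64(-0.029655359016131175)}
top {'n': 110, 'h': np.float64(0.013575684933114424), 'center': array([0.5149, 0.1436, 0.1765]), 'off': (-0.0004, -0.001), 'size': (0.0439, 0.0134), 'cw_angle': np.float64(0.02103551050220888), 'face_h': np.float64(-0.031492993915610334)}
side {'n': 72, 'h': np.float64(0.014708955342720879), 'center': array([0.5127, 0.1401, 0.1749]), 'off': (0.0038, 0.0003), 'size': (0.0418, 0.0149), 'cw_angle': np.float64(0.06749462203475019), 'face_h': np.float64(-0.03008054970937645)}
```

View pics/w2.png

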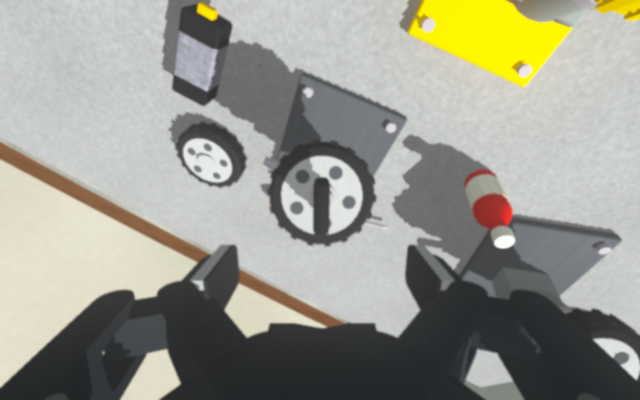

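The wrist view shows the bar centred and upright at (321,205). All three views agree to about 2 mm, so I'll approach and grip.

```bash
cat >> h.py <<'E'
G=np.array([0.5132,0.1417,0.1763])
E
python3 - <<'E'
from cell import env,kin,camera,calibration
from h import *
env.movel(tcp(.05),velocity=.12,rot=quat(0.01))
hit=env.movel(tcp(.003),velocity=.06,rot=quat(0.01),stop_force=6)
s=env.get_state(); print(hit,s["time"],np.round(s["qpos"],3),(np.array(s["tcp_pos"])-tcp(.003)).round(4),"F",s["force"].round(2))
if not hit:
    f0=s["force"];env.grip(0.0,60); env.dwell(.2)
    s=env.get_state(); f=s["force"]-f0; print(s["time"],"op",s["opening"],"dF a,b,c",[round(f@v,2) for v in (a,b,np.cross(a,b))],s["torque"].round(3))
    p,d=camera("wrist"); cv2.imwrite("pics/w3.png",p)
    p,d=camera("side"); cv2.imwrite("pics/s3.png",cv2.resize(p[100:300,200:440],None,fx=3,fy=3))
np.save("f0.npy",f0)
E
```

```text
False 5.3167 [-0.362  0.166 -0.089  2.304  0.532  0.222  1.252] [0.     0.0001 0.0003] F [ 0.21 -0.05 -1.15]
6.175 op 0.012356757885657417 dF a,b,c [np.float64(2.81), np.float64(-0.26), np.float64(1.89)] [-0.368  0.332 -0.106]
```

View pics/w3.png

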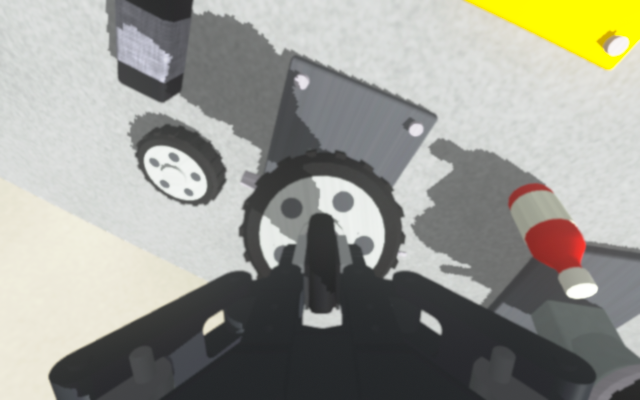

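View pics/s3.png

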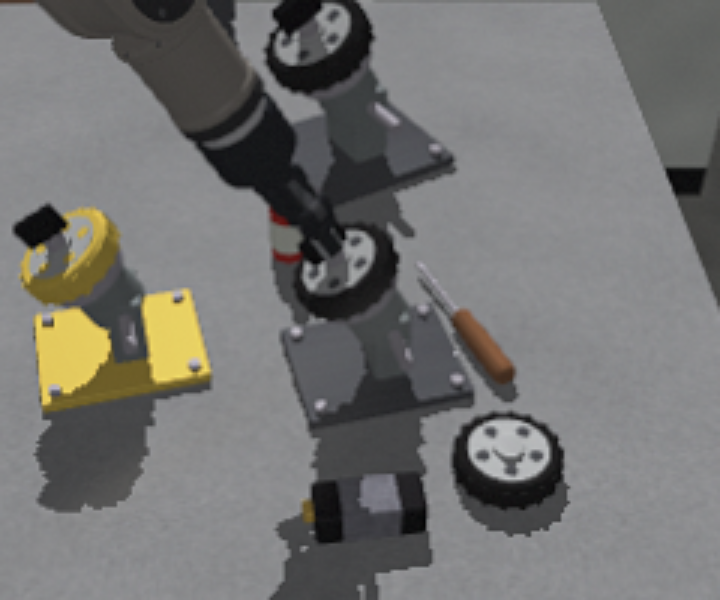

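Gripped: the opening is 12.4 mm on a 13 mm bar, with small side forces. Closing already pressed with 2.8 N, so I'll press to about 13.5 N (about 7 mm).

```bash
python3 - <<'E'
from cell import env,kin
from h import *
f0=np.load("f0.npy"); cc=np.cross(a,b)
def rep(tag):
    s=env.get_state(); f=s["force"]-f0
    print(tag,round(s["time"],2),"F abc",[round(f@v,2) for v in (a,b,cc)],"Ta",round(s["torque"]@a,3),"op",round(s["opening"],4),"da",round((np.array(s["tcp_pos"])-tcp(.003))@a*1000,2))
    return f@a
tgt=.003; F=rep("0")
for i in range(7):
    step=np.clip((13.3-F)/2300,-.002,.002)
    if abs(13.3-F)<.7: break
    tgt-=step; env.movel(tcp(tgt),velocity=.02); env.dwell(.1); F=rep(round(tgt,4))
print(np.round(env.get_state()["qpos"],3))
E
```

```text
0 6.28 F abc [np.float64(3.04), np.float64(-0.72), np.float64(1.54)] Ta -0.041 op 0.012 da 0.04
0.001 6.62 F abc [np.float64(4.78), np.float64(-0.54), np.float64(2.6)] Ta -0.044 op 0.0117 da -1.99
-0.001 6.97 F abc [np.float64(8.26), np.float64(-1.32), np.float64(2.09)] Ta 0.022 op 0.0123 da -3.93
-0.003 7.33 F abc [np.float64(12.42), np.float64(0.48), np.float64(1.83)] Ta 0.007 op 0.0123 da -5.74
-0.0034 7.67 F abc [np.float64(13.26), np.float64(-0.12), np.float64(1.73)] Ta 0.043 op 0.0121 da -6.07
[-0.372  0.181 -0.076  2.304  0.561  0.209  1.224]
```

```bash
python3 - <<'E'
from cell import env,kin
from h import *
f0=np.load("f0.npy"); cc=np.cross(a,b)
q=np.array(env.get_state()["qpos"],float); q7=q[6]; print(q7)
for i in range(1,13):
    q[6]=q7-.15*i; env.goto_joints(q)
    s=env.get_state(); f=s["force"]-f0; T=s["torque"]@a
    print(round(.15*i,2),round(s["time"],2),"F abc",[round(float(f@v),2) for v in (a,b,cc)],"Ta",round(T,3),"op",round(s["opening"],4),"dlat",((np.array(s["tcp_pos"])-tcp(-.0034))*1000).round(1))
    if abs(T)>.3 or f@a>19 or f@a<9.5 or max(abs(f@b),abs(f@cc))>15: print("STOP");break
from cell import camera
p,d=camera("top"); cv2.imwrite("pics/t4.png",cv2.resize(p[130:260,240:400],None,fx=4.5,fy=4.5))
E
```

```text
1.2238330108366091
0.15 7.94 F abc [12.19, 0.49, 2.16] Ta -0.131 op 0.0121 dlat [-0.1 -0.2  0.6]
0.3 8.21 F abc [12.47, 1.19, 2.15] Ta -0.108 op 0.0121 dlat [ 0.  -0.3  0.7]
0.45 8.47 F abc [11.98, 0.51, 2.49] Ta -0.087 op 0.0117 dlat [ 0.1 -0.4  0.7]
0.6 8.74 F abc [12.27, 0.4, 4.23] Ta -0.044 op 0.0121 dlat [ 0.1 -0.6  0.7]
0.75 9.01 F abc [12.65, 0.83, 3.24] Ta -0.093 op 0.0124 dlat [ 0.1 -0.6  0.6]
0.9 9.28 F abc [12.03, 0.28, 3.64] Ta -0.044 op 0.0118 dlat [ 0.1 -0.8  0.6]
1.05 9.54 F abc [12.52, 1.36, 3.74] Ta -0.046 op 0.0117 dlat [ 0.  -0.9  0.6]
1.2 9.81 F abc [12.47, 1.28, 3.23] Ta -0.06 op 0.0121 dlat [ 0.  -0.9  0.5]
1.35 10.07 F abc [12.83, 1.76, 3.96] Ta -0.024 op 0.0123 dlat [-0.  -1.   0.5]
1.5 10.34 F abc [12.38, 1.76, 3.41] Ta -0.06 op 0.0123 dlat [-0.1 -1.1  0.4]
1.65 10.61 F abc [12.92, 2.16, 4.29] Ta -0.043 op 0.0121 dlat [-0.2 -1.2  0.4]
1.8 10.88 F abc [12.45, 1.63, 4.53] Ta -0.073 op 0.0119 dlat [-0.2 -1.2  0.3]
```

View pics/t4.png

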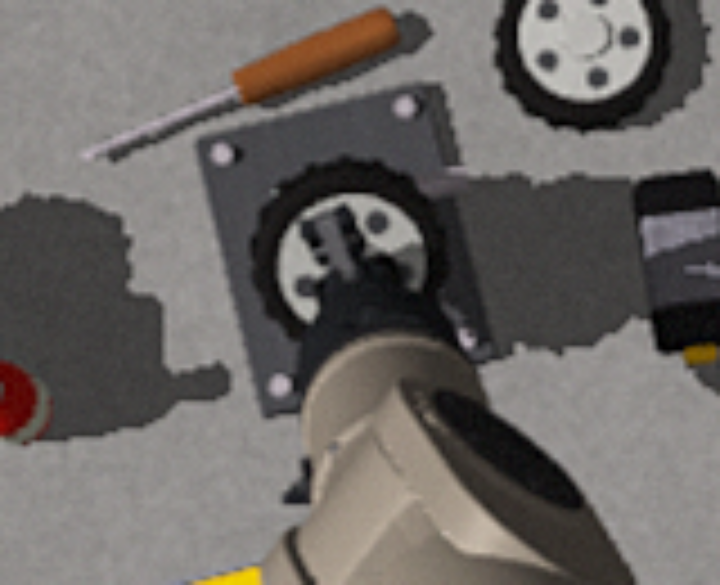

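The wheel's holes are still at top-view pixels (324,179) and (308,194), as at the start, so the brake holds it. The turning torque is about 0.06 N m. I'll continue until the stop is felt.

```bash
python3 - <<'E'
from cell import env,kin,camera
from h import *
f0=np.load("f0.npy"); cc=np.cross(a,b)
q=np.array(env.get_state()["qpos"],float); q7=1.2238
for tot in np.arange(1.84,2.33,.04):
    q[6]=q7-tot; env.goto_joints(q)
    Ts=[]
    for _ in range(3): env.dwell(.03); s=env.get_state(); Ts.append(s["torque"]@a)
    f=s["force"]-f0; T=np.mean(Ts)
    print(round(tot,2),round(s["time"],2),"F abc",[round(float(f@v),2) for v in (a,b,cc)],"Ta",round(T,3),"j7",round(q7-s["qpos"][6],3))
    if T<-.22 or f@a>19: print("STOP");break
p,d=camera("top"); cv2.imwrite("pics/t5.png",cv2.resize(p[130:260,240:400],None,fx=4.5,fy=4.5))
E
```

```text
1.84 11.28 F abc [11.26, 1.3, 1.95] Ta -0.052 j7 1.84
1.88 11.62 F abc [11.85, 1.41, 1.84] Ta -0.052 j7 1.88
1.92 11.97 F abc [11.8, 1.5, 1.59] Ta -0.053 j7 1.921
1.96 12.32 F abc [12.52, 1.77, 2.51] Ta -0.041 j7 1.96
2.0 12.68 F abc [11.85, 0.68, 2.08] Ta -0.029 j7 2.001
2.04 13.03 F abc [12.14, 1.06, 2.18] Ta -0.075 j7 2.041
2.08 13.38 F abc [12.89, 1.19, 1.51] Ta -0.042 j7 2.08
2.12 13.72 F abc [11.87, 0.92, 2.66] Ta -0.071 j7 2.12
2.16 14.07 F abc [11.01, 1.78, 1.25] Ta -0.061 j7 2.161
2.2 14.43 F abc [11.81, 1.67, 1.15] Ta -0.058 j7 2.2
2.24 14.78 F abc [11.95, 1.28, 1.89] Ta -0.087 j7 2.241
2.28 15.12 F abc [12.39, 1.23, 1.78] Ta -0.099 j7 2.281
2.32 15.47 F abc [12.94, 1.86, 1.31] Ta -0.048 j7 2.32
```

View pics/t5.png

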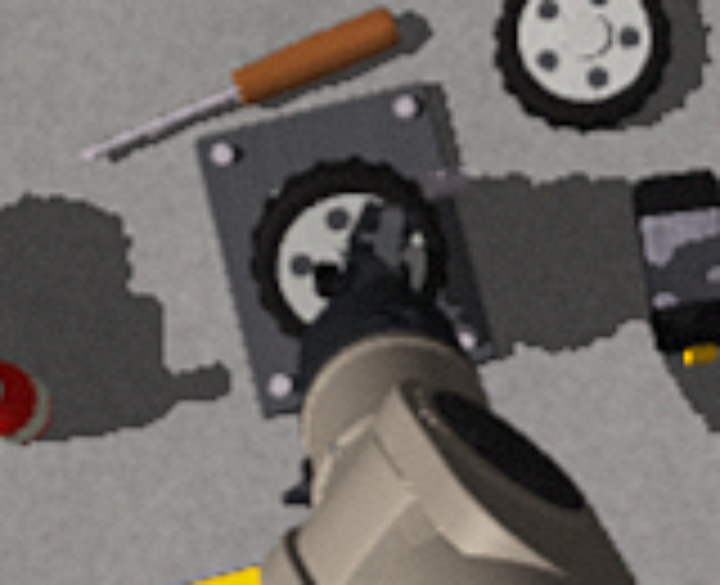

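The turning torque never rose clearly. However, the holes now sit at crop (338,220) and (302,265), so the wheel has moved about 0.45 rad clockwise since the 1.8 rad mark. That fits the knob hitting its stop and then dragging the wheel against the brake. I'll lift off the brake, release, and measure the bar against the holes.

```bash
cat > rel.py <<'E'
from look import *
def holes(c,p,d,name=None):
    """angles (cw about axle from b) of dark holes & bar in wheel-plane rectified view"""
    cc=np.cross(a,b); S=6000; N=720  # px/m
    C=G-.031*a
    src=proj(c,[C+.05*(x*b+y*cc) for x,y in((-1,-1),(1,-1),(1,1),(-1,1))]).astype(np.float32)
    dst=np.array([[60+300*(x+1),60+300*(y+1)] for x,y in((-1,-1),(1,-1),(1,1),(-1,1))],np.float32)
    w=cv2.warpPerspective(p,cv2.getPerspectiveTransform(src,dst),(N,N),flags=cv2.INTER_CUBIC)
    if name: cv2.imwrite(name,w)
    return w
E
python3 - <<'E'
from cell import env,kin,camera,calibration
from rel import *
s=env.get_state(); p0=np.array(s["tcp_pos"])
env.movel(p0+a*.0075,velocity=.03); env.dwell(.3)
s=env.get_state(); print(s["time"],"Fa",(s["force"]-np.load("f0.npy"))@a)
env.grip(.05); env.dwell(.3)
env.movel(p0+a*.09,velocity=.12); env.dwell(.3)
c=calibration("wrist"); p,d=camera("wrist"); cv2.imwrite("pics/w6.png",p); np.save("w6.npy",d)
print(knob(c,p,d)); holes(c,p,d,"pics/r6.png")
p,d=camera("top"); cv2.imwrite("pics/t6.png",p)
print(env.get_state()["time"],np.round(env.get_state()["qpos"],2))
E
```

```text
16.2333 Fa -15.247546843497641
{'n': 929, 'h': np.float64(0.014819694392130354), 'center': array([0.5121, 0.1422, 0.1758]), 'off': (0.0007, -0.0011), 'size': (0.0428, 0.0123), 'cw_angle': np.float64(-0.8080835021949613), 'face_h': np.float64(-0.03055671214808063)}
18.2167 [-0.27 -0.03 -0.19  2.3   0.26  0.41 -0.8 ]
```

View pics/w6.png

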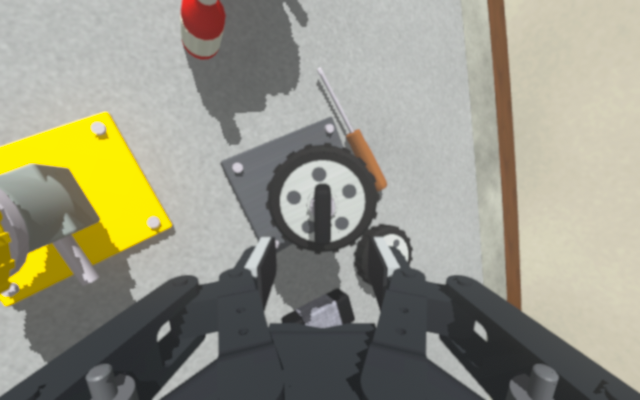

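View pics/r6.png

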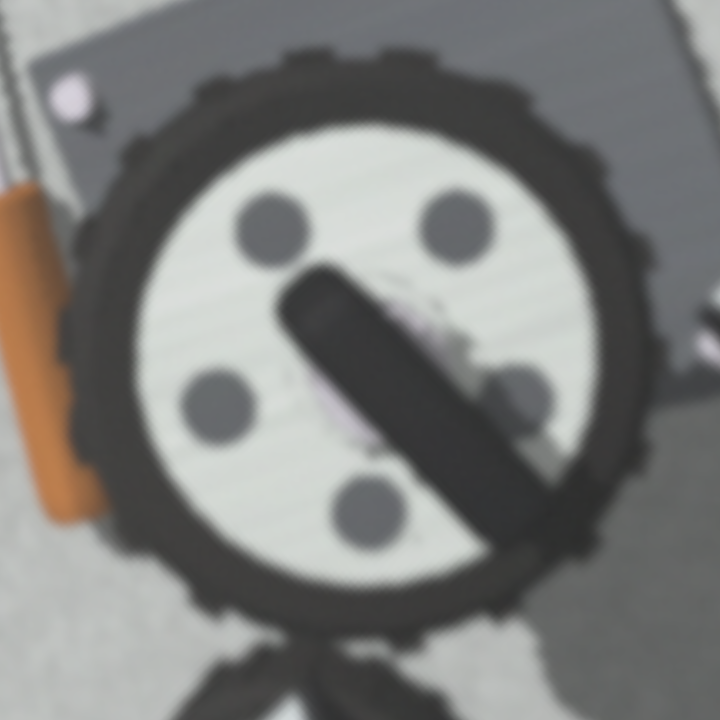

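```bash
python3 - <<'E'
from cell import calibration
from rel import *
c=calibration("top"); cc=np.cross(a,b)
def ph(uv,press=0):
    o,d=ray(c,uv); C=G-(.031+press)*a
    P=o+d*(((C-o)@a)/(d@a))[:,None]; D=P-C
    an=np.rad2deg(np.arctan2(-(D@cc),D@b)); return an.round(1),(an%72).round(1),np.linalg.norm(D,axis=1).round(4)
cr=lambda L,o:[(x/4.5+o[0],y/4.5+o[1]) for x,y in L]
print("start",ph(cr([(251,233),(311,225),(240,290),(335,278),(289,316)],(255,130))))
print("1.8",ph(cr([(378,222),(307,287)],(240,130)),.006))
print("2.32",ph(cr([(338,220),(302,265)],(240,130)),.006))
p=cv2.imread("pics/top0.png"); holes(c,p,None,"pics/r0.png")
p=cv2.imread("pics/t6.png"); holes(c,p,None,"pics/r6t.png")
cv2.imwrite("pics/cmp.png",cv2.resize(np.hstack([cv2.imread("pics/r0.png"),cv2.imread("pics/r6t.png")]),(800,400)))
E
```

```text
start (array([ 173. , -114.9,   99.9,  -41.7,   31.1]), array([29. , 29.1, 27.9, 30.3, 31.1]), array([0.0261, 0.0263, 0.0259, 0.0263, 0.026 ]))
1.8 (array([-114.1,   99.1]), array([29.9, 27.1]), array([0.0263, 0.0259]))
2.32 (array([-161.2,  126.5]), array([54.8, 54.5]), array([0.0252, 0.0257]))
```

View pics/cmp.png

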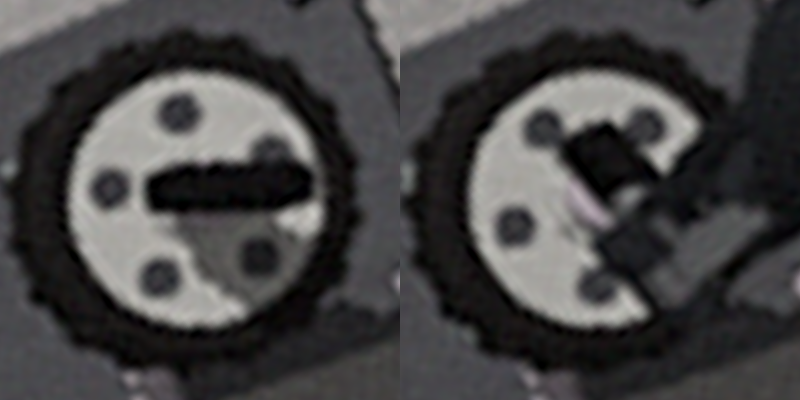

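The hole phase (mod 72°) was 29.5° at the start, about 29° after 1.8 rad, and is 54.9° now. So the knob turned 2.32 - 0.445 ≈ 1.88 rad relative to the wheel, then dragged the wheel, which implies a start angle of 0.12, within the stated range. To confirm the stop I'll regrip, press a bit harder and turn another 0.3 rad. If the knob is home, its angle relative to the wheel must not change.

```bash
python3 - <<'E'
from cell import env,kin,camera,calibration
from rel import *
cc=np.cross(a,b); g=G+b*.0004-cc*.0005; q0=quat(2.33)
env.movel(tcp(.05,g),velocity=.15,rot=q0)
hit=env.movel(tcp(.003,g),velocity=.06,rot=q0,stop_force=6); print("hit",hit)
if not hit:
    f0=env.get_state()["force"]; env.grip(0,70); env.dwell(.1)
    def rep(tag):
        F=[];T=[]
        for _ in range(3): s=env.get_state(); F.append(s["force"]-f0); T.append(s["torque"]@a); env.dwell(.02)
        f=np.mean(F,0); print(tag,round(s["time"],2),[round(float(f@v),2) for v in (a,b,cc)],"Ta",round(np.mean(T),3),"op",round(s["opening"],4)); return f@a
    F=rep("g"); tgt=.003; 
    for i in range(6):
        if F>14.7 or tgt<-.0045: break
        tgt-=np.clip((15.5-F)/2300,.0003,.003); tgt=max(tgt,-.0045)
        env.movel(tcp(tgt,g),velocity=.03); F=rep(round(tgt,4))
    q=np.array(env.get_state()["qpos"],float)
    for i in range(5):
        q[6]-=.06; env.goto_joints(q); F=rep(f"turn{i}")
        if F>20: break
    p,d=camera("top"); cv2.imwrite("pics/t7.png",cv2.resize(p[130:260,240:400],None,fx=4.5,fy=4.5))
    print(np.round(env.get_state()["qpos"],3))
E
```

```text
hit False
g 20.11 [2.61, -0.85, 1.08] Ta 0.009 op 0.0118
0.0 20.41 [6.0, -0.86, 0.98] Ta 0.014 op 0.012
-0.003 20.71 [11.93, 0.47, 0.75] Ta -0.007 op 0.0122
-0.0045 21.01 [14.26, 0.17, 0.92] Ta -0.012 op 0.0121
-0.0045 21.31 [14.51, 0.36, 0.65] Ta 0.012 op 0.012
-0.0045 21.61 [14.37, 0.09, 1.36] Ta 0.014 op 0.0119
-0.0045 21.91 [13.86, 0.28, 0.91] Ta 0.012 op 0.0116
turn0 22.21 [14.13, 0.84, 0.57] Ta -0.077 op 0.0119
turn1 22.51 [13.1, 0.43, 0.52] Ta -0.078 op 0.0118
turn2 22.81 [13.82, 0.66, 0.81] Ta -0.101 op 0.0119
turn3 23.11 [13.75, 0.6, 0.64] Ta -0.08 op 0.0121
turn4 23.41 [13.65, 0.78, 1.07] Ta -0.061 op 0.0122
[-0.348  0.183 -0.104  2.303  0.591  0.21  -1.426]
```

View pics/t7.png

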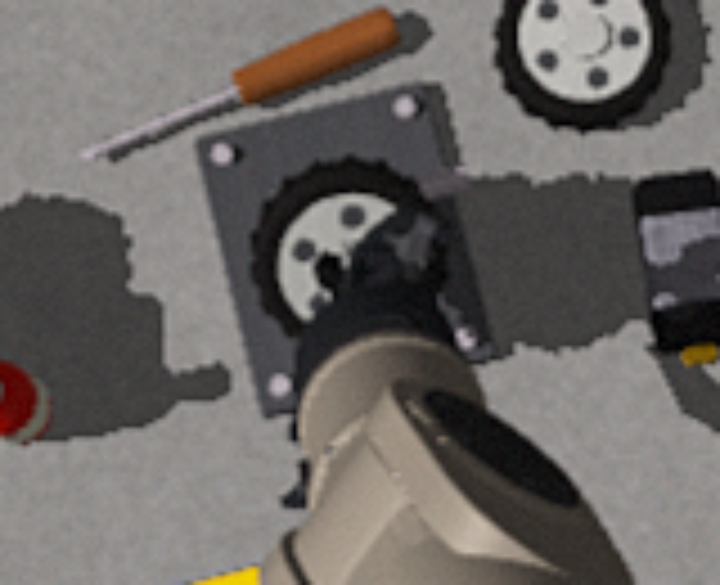

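The wheel followed again, with holes now at (352,215) and (306,250), even under the firm brake. The knob is at its stop. I'll lift off gently, release, retreat and check.

```bash
python3 - <<'E'
from cell import env,kin,camera,calibration
from rel import *
p0=np.array(env.get_state()["tcp_pos"])
env.movel(p0+a*.0055,velocity=.03); env.dwell(.2)
env.grip(.05); env.dwell(.2)
env.movel(p0+a*.09,velocity=.12); 
for i in (8,9):
    env.dwell(.4)
    c=calibration("wrist"); p,d=camera("wrist"); print(knob(c,p,d)); holes(c,p,d,f"pics/r{i}.png")
cv2.imwrite("pics/w8.png",p)
env.movel(p0+a*.16,velocity=.2); env.dwell(.3)
p,d=camera("side"); cv2.imwrite("pics/s8.png",cv2.resize(p[100:300,200:440],None,fx=3,fy=3))
p,d=camera("top"); cv2.imwrite("pics/t8.png",p)
print(env.get_state()["time"])
A,B=cv2.imread("pics/r8.png"),cv2.imread("pics/r9.png"); print("still",cv2.absdiff(A,B)[60:660,60:660].mean())
cv2.imwrite("pics/cmp8.png",cv2.resize(np.hstack([A,B]),(800,400)))
def cen(f):
    g=cv2.cvtColor(cv2.imread(f),cv2.COLOR_BGR2GRAY); m=cv2.inRange(g,60,150)
    n,l,st,ct=cv2.connectedComponentsWithStats(cv2.erode(m,np.ones((15,15))))
    return [(ct[i].round(0).tolist(),int(st[i][4])) for i in range(1,n) if 1500<st[i][4]<9000]
for f in("r6","r8","r9"): print(f,cen(f"pics/{f}.png"))
E
```

```text
{'n': 933, 'h': np.float64(0.014907983154616434), 'center': array([0.5122, 0.142 , 0.1758]), 'off': (0.0008, -0.0009), 'size': (0.043, 0.0123), 'cw_angle': np.float64(-0.5074497662222218), 'face_h': np.float64(-0.03054571940697729)}
{'n': 937, 'h': np.float64(0.014793086262175306), 'center': array([0.5121, 0.142 , 0.1757]), 'off': (0.0009, -0.0009), 'size': (0.0432, 0.0125), 'cw_angle': np.float64(-0.5172213370253997), 'face_h': np.float64(-0.030543647183605645)}
27.325
still 1.139661111111111
r6 [([457.0, 228.0], 2346), ([272.0, 231.0], 2341), ([505.0, 403.0], 4886), ([218.0, 407.0], 2397), ([369.0, 513.0], 2389), ([249.0, 686.0], 5091)]
r8 [([415.0, 206.0], 2395), ([240.0, 264.0], 2354), ([522.0, 356.0], 2588), ([240.0, 448.0], 2378), ([441.0, 488.0], 6492), ([234.0, 706.0], 2100)]
r9 [([415.0, 206.0], 2383), ([240.0, 264.0], 2332), ([522.0, 357.0], 2629), ([240.0, 448.0], 2393), ([440.0, 488.0], 6509), ([251.0, 703.0], 3378)]
```

View pics/cmp8.png

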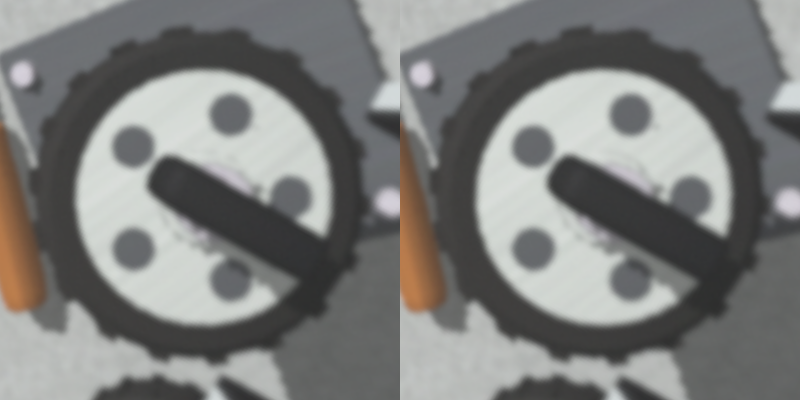

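View pics/s8.png

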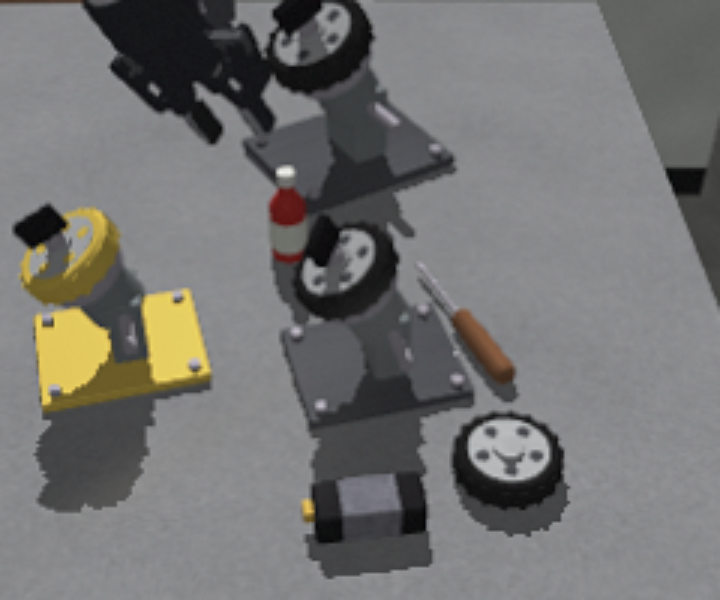

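View pics/r9.png

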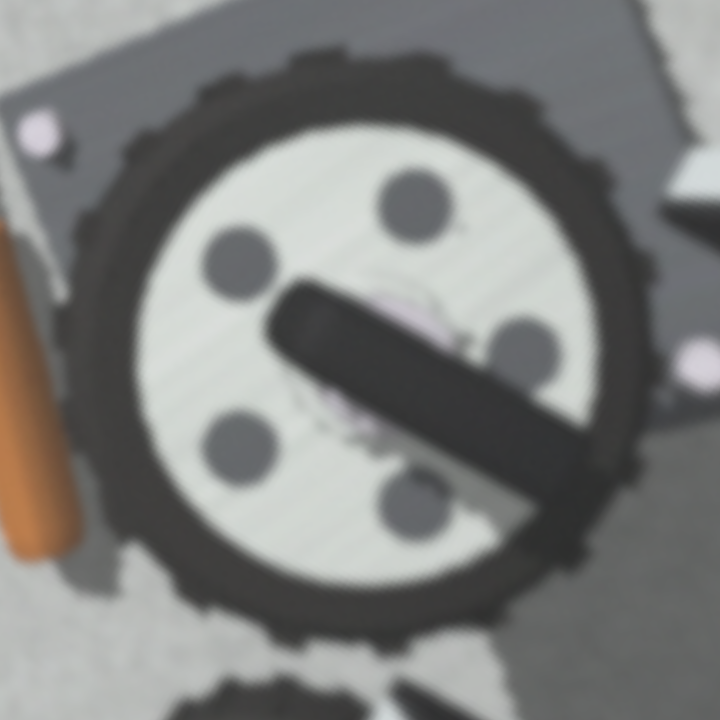

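Bar and wheel both turned 0.298 rad, so their relative angle did not change and the knob is at its stop. The two pictures about 0.4 s apart are identical, and the knob is back at its starting height. I'll check the bystanders once, then hand in.

```bash
python3 - <<'E'
import cv2,numpy as np
A,B=cv2.imread("pics/top0.png"),cv2.imread("pics/t8.png")
for n,(u,v,w) in dict(bottle=(238,218,10),driver=(305,145,14),spare=(370,139,22),batt=(393,188,18)).items():
    T=A[v-w:v+w,u-w:u+w]; r=cv2.matchTemplate(B[v-w-8:v+w+8,u-w-8:u+w+8],T,cv2.TM_CCOEFF_NORMED); _,m,_,l=cv2.minMaxLoc(r); print(n,round(m,3),l[0]-8,l[1]-8)
from cell import env,job
print(env.get_state()["time"],env.get_state()["force"].round(1)); job.job_done()
E
```

```text
bottle 0.999 0 0
driver 0.996 0 0
spare 0.999 0 0
batt 0.982 0 0
27.325 [-1.1 -0.5  0.3]
the job is handed in; nothing more can be done
```

I tightened the clamp knob on the smaller grey stand to its stop, released it, and handed the job in at 27.3 s. The gripper pressed the wheel onto the brake at about 12–13 N and turned the knob clockwise in one grasp.

**Knob home:**
- The wheel had not moved by 1.8 rad of turning.
- By 2.32 rad the wheel had been dragged round 0.445 rad, so the knob turned about 1.88 rad relative to the wheel before its stop.
- I regripped, pressed harder (about 14 N) and turned another 0.30 rad. The wheel followed by the same amount, so the knob has no travel left.

**Wheel:** It sprang back to its starting height, and two pictures about 0.4 s apart show it standing still.

**Bystanders:** The bottle, screwdriver, spare wheel and battery are unmoved to the pixel in the top view.

**Checks that disagreed:**
- **Torque at the stop:** it never rose clearly, reading only 0.06–0.1 N m while the wheel was dragged where the brake's 0.2 N m or more was expected. The evidence for home is therefore the camera angles, not torque.
- **First lift-off:** it pulled up on the axle's top stop with about 15 N before I opened the gripper. The second lift was shorter, but I did not read its force.

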